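# Load the diffuser and set its vent, slack taken up

## Task

Put the empty air freshener diffuser into service: lift the refill block out of its wooden caddy, set it standing on the bare console and let go, then take it by its other pair of sides and lower it gently, upright and centred, between the two cheeks of the diffuser, and let go. Then set the diffuser's vent so that its pointer lines up with the steel set tab with the slider's play taken up: draw the pointer back past the tab by about a centimetre towards the closed end (the end facing the robot), bring it up to the tab from there, moving away from the robot, and let go; if it runs past, back off and come up again. Leave the set tab, mabkhara, bookend, dish and key where they are.

Things in the scene. Friction and masses are not known exactly. Their poses are not given: they have to be found in the camera images.
- diffuser: white plastic diffuser, fixed, flat-topped box 120 (x) by 200 (y) by 40 mm high; origin under its centre, z up; its +x points away from the robot give or take its yaw. On its deck (40 mm up): the refill cradle in the +y half (see seat), the vent slider in the -y half, running along the diffuser's x at y = -40 mm. Nothing else stands on the deck.
- seat (a point): point on the deck where the middle of the refill's underside belongs, on a flat dark pad, at diffuser (0, +50, 40) mm. A white cheek 6 mm thick, 36 mm long in y and 46 mm tall above the deck stands on each x side of it, inner faces 38 mm apart; open at both y ends. Axes as the diffuser.
- refill: the refill, a loose white plastic block with slightly rounded edges, 30 (x) by 46 (y) by 50 mm tall, 60 to 130 g; origin at the centre of its underside, z up. It starts standing in the caddy, its axes within 0.02 rad of the caddy's. It fits the cradle only with its y along the diffuser's y (either way round). Its top is smooth: no knob.
- caddy: dark wooden caddy, fixed, base 44 (x) by 76 (y) by 10 mm thick; origin under its centre. The refill stands on the base between two upright cheeks (8 mm thick, 30 mm long in x, tops 60 mm above the console, level with the refill's top) which cover the refill's y faces, 2.5 to 3 mm off; its x faces are open.
- vent (a joint): position (m) of the vent plate that carries the pointer: 0 at the closed end (towards the robot), 0.070 fully open; starts farther open than the set tab. Its friction is about 2 N; it stays where it is left.
- thumb (a joint): play (m) of the thumb grip on the vent plate, 0 to 0.010: the grip slides 10 mm freely (0.4 N) before it takes the plate along. 0.010: grip at the away-from-robot end of its play, so the plate was last driven away from the robot (play taken up as wanted); 0: it was last pulled towards the robot.
- thumb_mid (a point): the thumb grip, a white upright block on the slider, 14 (along the slide, diffuser x) by 16 (diffuser y) by 30 mm tall; its foot is about 4.5 mm above the deck, its top about 34 mm above it; this point is on its middle line, 20.5 mm above the deck. Pinch it across its 16 mm from above.
- pointer (a point): tip of the thin dark pointer bar (3 mm wide) that sticks out from the vent plate towards the diffuser's -y edge, about 4.5 mm above the deck. Look only: it cannot be touched; the vent plate itself is 22 by 14 mm, its top 3.5 mm above the deck. Axes as the diffuser.
- mark (a point): point just off the inner end of the dark steel set tab (4 mm along x, 14 mm in y, 6 mm tall) near the diffuser's -y edge: the pointer should stand at the same x of the diffuser as this point. The tab is stiff (60 N) and must not be moved. Axes as the diffuser.
- mabkhara: wooden incense burner with a swing lid, shut, loose, 76 mm square, 124 mm tall; origin under its centre. Leave alone.
- bookend: marble bookend, L-shaped, loose, foot 100 by 90 mm, 128 mm tall; origin under its foot's centre. Leave alone.
- dish: turquoise glass dish, loose, 150 mm across, 28 mm tall; origin under its centre. Leave alone.
- key: steel vehicle key, loose, 68 mm long, lying in the dish; origin under its middle. Leave alone.
Things that resemble listed ones, but are neither listed nor needed, are in the scene too. Several things have the shape of the caddy; the one meant has the colours described above.

How it is judged:
By the outcome, as a careful person would: the job done as asked, in the order asked, and still so for the second after the job is handed in, with the robot touching nothing.
It also fails if it takes over 72 s, if anything falls off the work surface, if the arm or the gripper's body presses on something with over 40 N, if the wrist force passes 120 N, or if a joint passes its speed limit or range.

## Robot

A 7-joint arm with a two-finger parallel gripper is mounted at the origin on the work surface. World frame = base frame: x ahead of the robot, y to its left, z up, the work surface at z = 0. Lengths are in m, angles in degrees, forces in N, time in s.
With the tool pointing down it reaches from about 0.4 to 0.85 m from the base axis. Payload 4.5 kg.
Tool frame: the origin (TCP) lies between the finger pads; the fingertips stand 17 mm ahead of it and the grasp point (between the pads) lies 2 mm behind it (env.nose_length is the distance from the TCP to the fingertips, in m); z points along the fingers, y is the direction in which the jaws open and shut (so a half turn about z gives the same grasp; the last joint's range is limited). The gripper opens to 85 mm and grips with 20 to 120 N. Pads are 22 mm wide; open, the fingers measure 114 mm over their backs; the gripper's body (76 mm by 85 mm) begins 54 mm behind the grasp point. The pads swing forward as they close: fully open they stand 13 mm farther back than shut.
Start: joints at [75.161, 39.483, -11.15, 89.685, 9.013, 51.709, -12.324], TCP at [0.18, -0.598, 0.248] pointing down, gripper open.
Joint ranges: [-172.22, 172.22], [-26.19, 119.32], [-84.43, 86.54], [7.71, 146.69], [-57.33, 237.33], [2.42, 119.75], [-152.13, 152.13]. Speed limits (degrees/s): [147.25, 147.25, 180, 180, 180, 180, 180].

## Interface

Orientations are given as [roll, pitch, yaw] about the fixed x, y, z axes, in that order (R = Rz(yaw) Ry(pitch) Rx(roll)).
In Python, from station import get_obs, eyes, ticket, env gives the robot as it stands.
- The arm moves only by the tool jog_arm, never from a script. Its argument "motion" is a list of rows, each a list of 5 numbers: the opening, from 0 (shut) to 1 (fully open), then the shift along the world's x, y, z in mm, then the turn about the world's z in degrees. In form: [[fingers, tx, ty, tz, turn], ...]. A call has 1 to 8 rows; each row is the pose to reach, as a shift and turn from the pose commanded when the call began; what a row does not reach only later rows make up. A row lasts 1/8 s, in which the tool goes at most 62.5 mm and 10.7 degrees, less where a joint would pass 70% of its speed; a pose out of reach is approached as far as the arm can. A call with a gripper value outside its range is refused whole. The fingers move at their own pace and stop on an object; "force" is the grip in N (left out, the last holds). Time passes only in rows, so rows that repeat a pose let the fingers close. It gives the time, the measured TCP pose, the force and the opening at its end, in the units of the state.
- get_obs(): the state, without advancing time (a new reading comes with each control period).
- eyes.snapshot(name): name is "scene" or "top" or "wrist"; returns a dict with "pixels" (400x640x3 uint8, red, green, blue), "intrinsics" (3x3 intrinsics, pixels), "camera_from_world" (4x4, takes a point from world to camera coordinates); the wrist camera has in their place "T_tool_cam" (4x4, takes a point from camera to tool coordinates, whose origin is the TCP and whose axes are the flange's). Camera axes: x right, y down, z forward; pixel columns grow to the right and rows downward; lengths in m; the calibration is good to about 2 mm. The wrist camera is an equidistant fisheye: a pixel r from the principal point sees the ray r / f radians off the axis. A picture is of the moment at which its call begins: read the wrist's pose just before it. There is no depth.
- ticket.sign_off(): hands the job in, once; it reports no verdict.
The state is a dict: "t": time; "joint_positions": joint angles; "qvel": joint speeds; "tau": joint torques, N m; "ee_pos": TCP position; "tool_rot": TCP orientation; "force": force on the tool from outside, world axes, zero at the start; "ft_torque": the same for the moment, N m; "finger_gap": finger opening in m.
Only numpy, scipy, OpenCV 4.12 (cv2) and the standard library are available. Lean on these libraries where they do the work, as an engineer would, in place of code of your own. Each camera call takes 0.05 s, during which the arm holds its last target.

## Working session

There is one attempt and no reset: what is moved stays moved. The work goes in short steps, Python scripts to look and compute and a tool call to move; the robot and the scene stay as the last step left them, time stands still between calls to the robot, and variables do not carry over. Pictures are saved under pics/ and viewed, and the job is handed in when it is done.

Besides the shell and the picture viewer there is one more tool, called after "Emit:" by a JSON object that holds its "name" and its "arguments", one argument or row to a line. jog_arm: Moves the arm, as the interface text tells. Its arguments: {"type":"object","properties":{"motion":{"type":"array","items":{"type":"array","items":{"type":"number"}}},"force":{"type":"number"}},"required":["motion"]}

```bash
mkdir -p pics; ls
python3 - <<'E'
from station import get_obs, eyes, ticket, env
import cv2
print(get_obs()); print(env.nose_length)
for n in ("scene","top","wrist"):
    s=eyes.snapshot(n); cv2.imwrite(f"pics/{n}0.png",s["pixels"][:,:,::-1])
    print(n,s["intrinsics"]); print(s.get("camera_from_world",s.get("T_tool_cam")))
E
```

```text
pics
{'t': 0.0, 'joint_positions': array([ 75.15905344,  39.53323189, -11.14625872,  89.74484399,
         9.01372346,  51.70924846, -12.32494169]), 'qvel': array([ 0.03543666,  0.00833798, -0.04776958,  0.12684797, -0.00463259,
       -0.06593543, -0.08049379]), 'tau': array([-5.14253497e-04, -5.39615107e+01, -1.26667432e+00, -1.58545339e+01,
        9.19891783e-03,  9.40009661e-03, -1.98402421e-05]), 'ee_pos': array([ 0.18019483, -0.59781778,  0.24748425]), 'tool_rot': array([-1.79895049e+02,  7.56872215e-03,  1.67835435e+01]), 'force': array([-0.0045836 ,  0.7828918 , -0.57343727]), 'ft_torque': array([ 0.00287849, -0.03869987,  0.00381385]), 'finger_gap': 0.08532781062353222}
0.017
scene [[442.83487601   0.         324.47184011]
 [  0.         442.83487601 200.19094042]
 [  0.           0.           1.        ]]
[[-0.36299145  0.93175233  0.00864886  0.22205765]
 [ 0.7261986   0.28870349 -0.62392779 -0.38739738]
 [-0.58384313 -0.22019966 -0.78143414  1.62255464]
 [ 0.          0.          0.          1.        ]]
top [[367.39005794   0.         314.01933761]
 [  0.         367.39005794 200.51882819]
 [  0.           0.           1.        ]]
[[ 0.01095057 -0.99976114 -0.01891428  0.00758749]
 [-0.98585346 -0.00763055 -0.16743576  0.59558775]
 [ 0.16725144  0.02048022 -0.98570154  1.26297838]
 [ 0.          0.          0.          1.        ]]
wrist [[309.70691629   0.         321.03368863]
 [  0.         309.70691629 196.86039804]
 [  0.           0.           1.        ]]
[[ 5.76716171e-04 -9.62256790e-01 -2.72142496e-01  7.02010957e-02]
 [ 9.99999821e-01  5.11136893e-04  3.11862802e-04 -1.83473331e-04]
 [-1.60990028e-04 -2.72142627e-01  9.62256912e-01 -1.24970074e-01]
 [ 0.00000000e+00  0.00000000e+00  0.00000000e+00  1.00000000e+00]]
```

View pics/scene0.png

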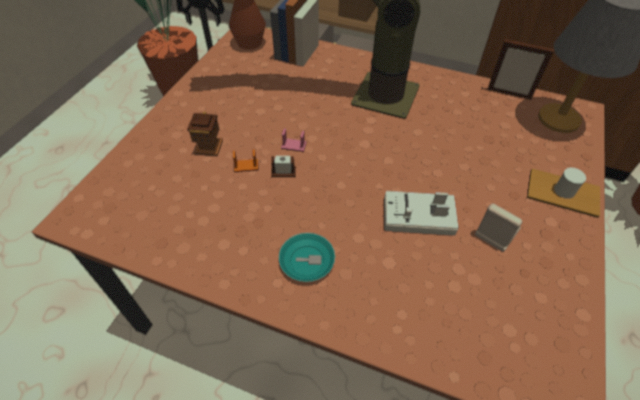

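View pics/top0.png

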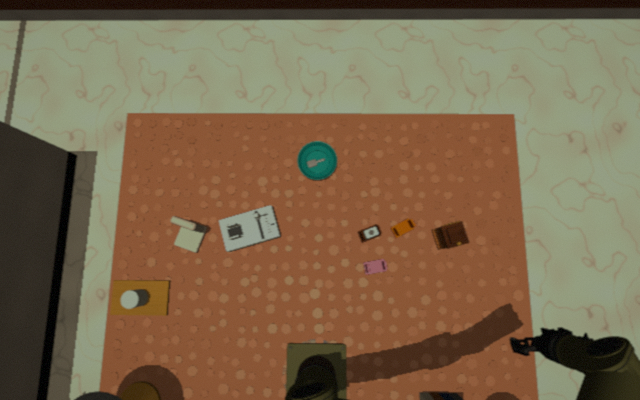

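View pics/wrist0.png

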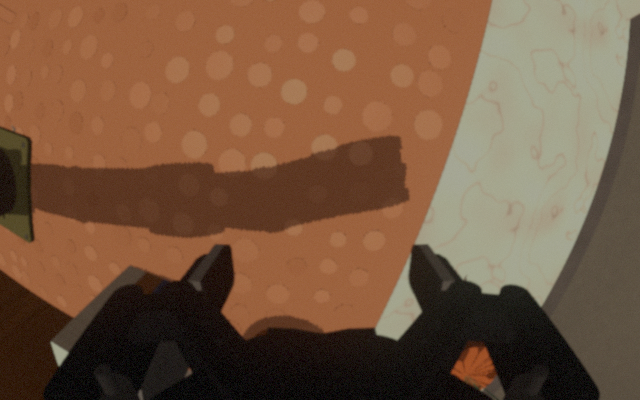

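```bash
cat > h.py <<'E'
import numpy as np, cv2
from station import get_obs, eyes, ticket, env
from scipy.spatial.transform import Rotation as R
def shot(name, fn=None):
    o=get_obs(); s=eyes.snapshot(name)
    if fn: cv2.imwrite("pics/"+fn+".png", s["pixels"][:,:,::-1])
    if name=="wrist":
        T=np.eye(4); T[:3,:3]=R.from_euler('xyz',o["tool_rot"],degrees=True).as_matrix(); T[:3,3]=o["ee_pos"]
        s["wfc"]=T@s["T_tool_cam"]
    else: s["wfc"]=np.linalg.inv(s["camera_from_world"])
    s["name"]=name; return s
def ray(s,uv):
    K=s["intrinsics"]; d=np.array([(uv[0]-K[0,2])/K[0,0],(uv[1]-K[1,2])/K[1,1]])
    if s["name"]=="wrist":
        th=np.hypot(*d); v=np.array([*(d/max(th,1e-9)*np.sin(th)),np.cos(th)])
    else: v=np.array([*d,1.])
    return s["wfc"][:3,3], s["wfc"][:3,:3]@v
def onz(s,uv,z):
    c,v=ray(s,uv); return c+v*(z-c[2])/v[2]
def proj(s,p):
    T=np.linalg.inv(s["wfc"]); q=T[:3,:3]@np.asarray(p,float)+T[:3,3]; K=s["intrinsics"]
    if s["name"]=="wrist":
        th=np.arctan2(np.hypot(q[0],q[1]),q[2]); n=q[:2]/np.hypot(q[0],q[1])*th
    else: n=q[:2]/q[2]
    return n*K[0,0]+K[:2,2]
def crop(s,x0,y0,w,h,k,fn):
    c=s["pixels"][y0:y0+h,x0:x0+w,::-1]
    cv2.imwrite("pics/"+fn+".png",cv2.resize(c,None,fx=k,fy=k,interpolation=cv2.INTER_CUBIC))
def lit(p):
    return p
E
python3 - <<'E'
from h import *
t=shot("top"); c=shot("scene")
crop(t,340,200,140,90,5,"topcrop"); crop(t,160,190,130,70,6,"topdiff"); crop(c,180,100,140,90,5,"scenecrop"); crop(c,375,180,90,60,8,"scenediff")
for n,uv,z in [("refill",(370,232),.06),("orange",(403,228),.01),("pink",(375,267),.01),("diff",(250,228),.04),("mab",(450,235),.12),("dish",(317,161),.02),("bookend",(188,235),.02)]: print(n,onz(t,uv,z).round(3))
E
```

```text
refill [ 0.484 -0.183  0.06 ]
orange [ 0.504 -0.31   0.01 ]
pink [ 0.364 -0.206  0.01 ]
diff [0.496 0.241 0.04 ]
mab [ 0.472 -0.439  0.12 ]
dish [0.75  0.004 0.02 ]
bookend [0.47  0.469 0.02 ]
```

View pics/topcrop.png

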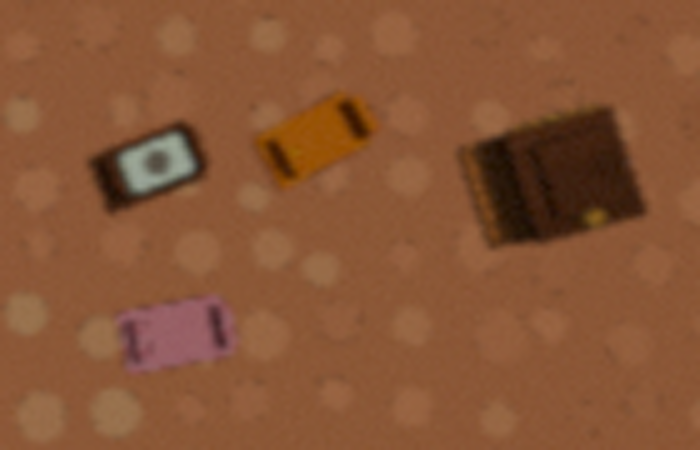

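View pics/scenecrop.png

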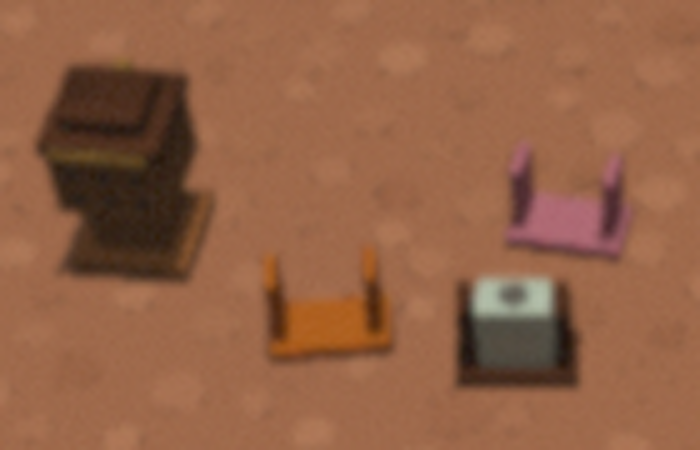

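View pics/topdiff.png

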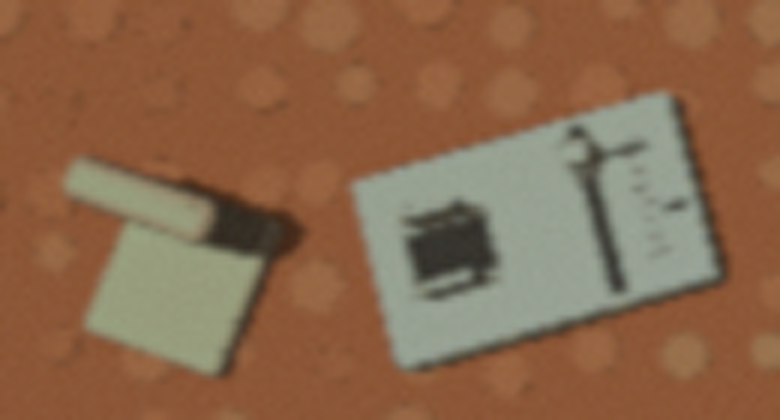

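View pics/scenediff.png

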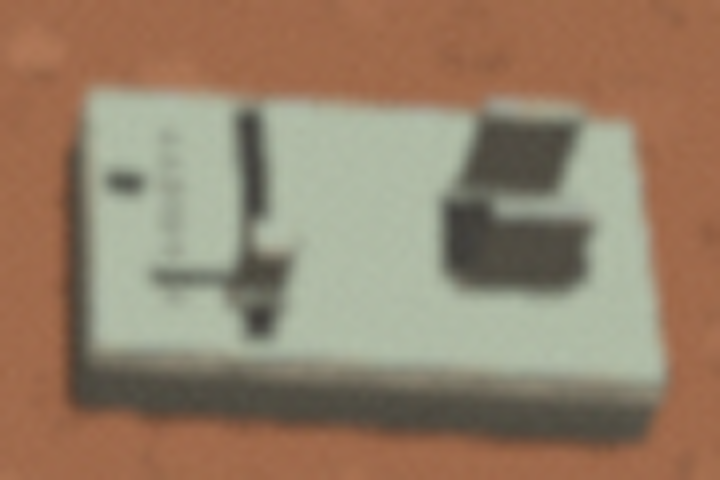

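Run:
```python
from h import *
t=shot("top"); c=shot("scene")
# diffuser top face by mask: whitish
def mask(s): 
    p=s["pixels"].astype(int); return ((p[:,:,2]>p[:,:,0]*0.80)&(p[:,:,0]>110)).astype(np.uint8)
for s,boxes in ((t,{"diff":(210,195,75,65,.04),"refill":(355,220,30,26,.06)}),):
    m=mask(s)
    for n,(x,y,w,h,z) in boxes.items():
        mm=m[y:y+h,x:x+w]; cs,_=cv2.findContours(mm,cv2.RETR_EXTERNAL,cv2.CHAIN_APPROX_NONE)
        k=max(cs,key=cv2.contourArea).reshape(-1,2)+[x,y]
        P=np.array([onz(s,q,z)[:2] for q in k])*1000
        r=cv2.minAreaRect(P.astype(np.float32)); print(n,r); print(cv2.boxPoints(r).round(0).tolist())
for nm,uv,z in [("tab",(160+677/6,190+204/6),.046),("pointer",(160+642/6,190+146/6),.0445),("grip top",(160+578/6,190+148/6),.074),("pad",(160+450/6,190+250/6),.04)]:
    print(nm,(onz(t,uv,z)*1000).round(0))
```

```text
diff ((496.9663391113281, 245.85623168945312), (116.3856430053711, 195.7192840576172), 16.973907470703125)
[[413.0, 322.0], [470.0, 135.0], [581.0, 169.0], [524.0, 356.0]]
refill ((483.7358093261719, -186.06344604492188), (28.326730728149414, 44.91709518432617), 20.919429779052734)
[[462.0, -170.0], [479.0, -212.0], [505.0, -202.0], [489.0, -160.0]]
tab [510. 159.  46.]
pointer [545. 181.  44.]
grip top [540. 214.  74.]
pad [482. 294.  40.]
```

Emit:
{"name": "jog_arm", "arguments": {
  "motion": [
    [1,50,60,0,0],
    [1,100,115,0,0],
    [1,150,175,0,0],
    [1,200,240,0,0],
    [1,230,300,0,0],
    [1,240,360,0,0],
    [1,240,410,0,0],
    [1,240,410,0,0]
  ],
  "force": 30
}}

```text
t: 1.35
ee_pos: [0.4211, -0.1856, 0.2485]
tool_rot: [-180.0, -0.0, 16.9]
force: [1.0, -0.1, 0.0]
finger_gap: 0.0856
```

Run:
```python
from h import *
s=shot("wrist","w1")
print(proj(s,[.484,-.186,.06]))
```

```text
[339.85554569 121.79070414]
```

View pics/w1.png

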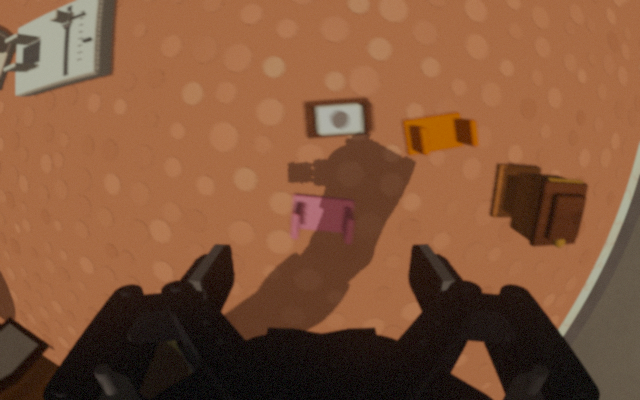

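```bash
cat >> h.py <<'E'
def whiterect(s,box,z,thr=130,ratio=.8):
    x,y,w,h=box; p=s["pixels"][y:y+h,x:x+w].astype(int)
    m=((p[:,:,2]>p[:,:,0]*ratio)&(p[:,:,0]>thr)).astype(np.uint8)
    cs,_=cv2.findContours(m,cv2.RETR_EXTERNAL,cv2.CHAIN_APPROX_NONE)
    k=max(cs,key=cv2.contourArea).reshape(-1,2)+[x,y]
    P=np.array([onz(s,q,z)[:2] for q in k])*1000
    return cv2.minAreaRect(P.astype(np.float32)),k
E
python3 - <<'E'
from h import *
s=shot("wrist"); print(get_obs()["joint_positions"].round(1))
for th in (110,130,150):
  r,k=whiterect(s,(300,92,80,55),.06,th); print(r,k.min(0),k.max(0))
r,k=whiterect(s,(10,0,105,100),.04,120); print(r)
crop(s,290,85,100,70,8,"w1c")
E
```

```text
[ 23.7  27.5  -8.9 117.2   6.7  35.8 -62.3]
((486.12335205078125, -187.29022216796875), (28.44516372680664, 44.5638427734375), 22.18975067138672) [327 110] [371 138]
((486.12335205078125, -187.29022216796875), (28.44516372680664, 44.5638427734375), 22.18975067138672) [327 110] [371 138]
((486.3321228027344, -187.1175079345703), (27.962387084960938, 43.78944396972656), 21.163841247558594) [327 110] [370 138]
((498.759765625, 243.19337463378906), (114.59246063232422, 193.7793426513672), 17.175485610961914)
```

View pics/w1c.png

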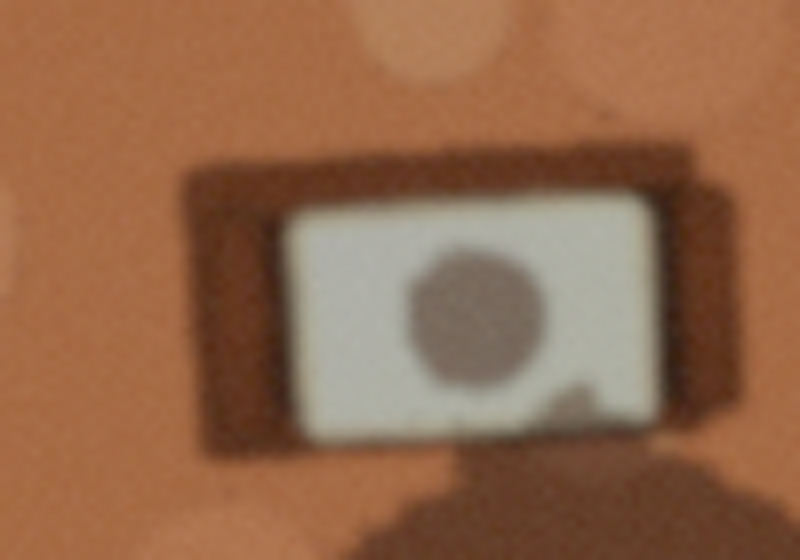

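Emit:
{"name": "jog_arm", "arguments": {
  "motion": [
    [1,10,0,0,-10.6],
    [1,20,0,-10,-21.2],
    [1,30,0,-20,-31.8],
    [1,40,0,-30,-42.4],
    [1,50,-1,-40,-53],
    [1,60,-1,-60,-63.6],
    [1,65,-1,-80,-74.5],
    [1,65,-1,-100,-85]
  ]
}}

```text
t: 2.45
ee_pos: [0.4861, -0.1901, 0.1477]
tool_rot: [-180.0, -0.1, -68.6]
force: [0.7, 1.1, 0.4]
finger_gap: 0.0855
```

Emit:
{"name": "jog_arm", "arguments": {
  "motion": [
    [1,0,0,0,-0.4],
    [1,0,0,0,-0.4]
  ]
}}

```text
t: 2.7
ee_pos: [0.4857, -0.19, 0.1489]
tool_rot: [-180.0, -0.0, -68.5]
force: [1.3, 0.2, 0.2]
finger_gap: 0.0856
```

Run:
```python
from h import *
s=shot("wrist","w2"); o=get_obs(); print(o["ee_pos"],o["tool_rot"],o["joint_positions"].round(0))
print(proj(s,[.486,-.187,.06]))
```

```text
[ 0.48583123 -0.18997742  0.14913817] [-1.79937234e+02 -5.56493687e-02 -6.85108754e+01] [   8.   42.   14.  114.  -20.   27. -122.]
[320.85742291 211.56558783]
```

View pics/w2.png

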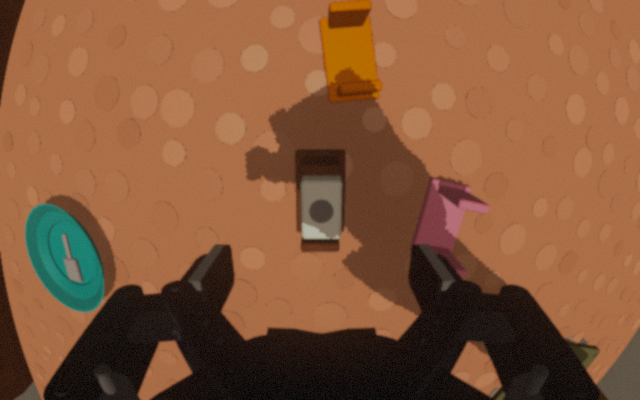

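Run:
```python
from h import *
s=shot("wrist")
for th in (70,90,110):
  r,k=whiterect(s,(290,165,65,85),.06,th); print(r,k.min(0),k.max(0))
```

```text
((484.7638854980469, -171.45986938476562), (17.90598487854004, 12.067366600036621), 21.635719299316406) [303 223] [327 238]
((484.7638854980469, -171.45986938476562), (17.90598487854004, 12.067366600036621), 21.635719299316406) [303 223] [327 238]
((484.7638854980469, -171.45986938476562), (17.90598487854004, 12.067366600036621), 21.635719299316406) [303 223] [327 238]
```

Run:
```python
from h import *
s=shot("wrist")
print(s["pixels"][190,292:352:3].tolist())
for th in (70,90):
  r,k=whiterect(s,(290,165,65,85),.06,th,.68); print(r,k.min(0),k.max(0))
```

```text
[[171, 111, 74], [155, 99, 63], [96, 52, 34], [94, 76, 61], [129, 115, 95], [129, 113, 96], [131, 116, 98], [127, 114, 94], [131, 115, 99], [124, 112, 93], [128, 115, 96], [128, 114, 94], [127, 114, 96], [131, 118, 100], [128, 115, 97], [129, 117, 99], [119, 108, 89], [63, 40, 28], [95, 55, 37], [104, 67, 47]]
((486.5870361328125, -189.19923400878906), (29.399789810180664, 48.26585388183594), 21.511329650878906) [301 176] [342 239]
((486.4150695800781, -188.09669494628906), (28.85719871520996, 46.12233352661133), 21.5941219329834) [301 179] [341 239]
```

Emit:
{"name": "jog_arm", "arguments": {
  "motion": [
    [1,0.5,2,-30,0],
    [1,0.5,2,-65,0],
    [1,0.5,2,-90,0],
    [1,0.5,2,-105,0],
    [1,0.5,2,-110,0],
    [1,0.5,2,-110,0]
  ]
}}

```text
t: 3.6
ee_pos: [0.4862, -0.1876, 0.0387]
tool_rot: [-180.0, -0.0, -68.6]
force: [0.6, 0.2, 0.2]
finger_gap: 0.0857
```

Emit:
{"name": "jog_arm", "arguments": {
  "motion": [
    [0,0,0,0,0],
    [0,0,0,0,0],
    [0,0,0,0,0],
    [0,0,0,0,0],
    [0,0,0,0,0],
    [0,0,0,0,0]
  ],
  "force": 30
}}

```text
t: 4.35
ee_pos: [0.4861, -0.1875, 0.0387]
tool_rot: [-180.0, -0.0, -68.6]
force: [-0.0, -0.3, 5.5]
finger_gap: 0.0299
```

Emit:
{"name": "jog_arm", "arguments": {
  "motion": [
    [0,0,0,10,0],
    [0,0,0,30,0],
    [0,0,0,60,0],
    [0,0,0,90,0],
    [0,4,40,90,-1],
    [0,4,85,90,-2.5],
    [0,4,130,90,-4.5],
    [0,4,165,80,-4.5]
  ]
}}

```text
t: 5.35
ee_pos: [0.4902, -0.0202, 0.119]
tool_rot: [-179.9, 0.0, -73.1]
force: [0.6, -0.5, -1.3]
finger_gap: 0.0298
```

Emit:
{"name": "jog_arm", "arguments": {
  "motion": [
    [0,0,23,-20,0],
    [0,0,23,-50,0],
    [0,0,23,-72,0],
    [0,0,23,-80,0],
    [0,0,23,-84,0],
    [0,0,23,-84,0]
  ]
}}

```text
t: 6.1
ee_pos: [0.4902, 0.0004, 0.0348]
tool_rot: [-180.0, -0.0, -73.1]
force: [-0.2, -0.2, -0.1]
finger_gap: 0.0297
```

Run:
```python
from h import *
s=shot("wrist","w3"); o=get_obs(); print(o["ee_pos"],o["tool_rot"],o["joint_positions"].round(0),o["force"],o["finger_gap"])
s=shot("scene"); u=proj(s,[.49,0,.03]).astype(int); crop(s,u[0]-50,u[1]-40,100,75,8,"s3")
```

```text
[0.49027898 0.00052258 0.03489011] [-1.79955126e+02 -1.91125719e-02 -7.31243982e+01] [  -9.   52.    6.  121.  -33.    8. -136.] [-0.31596388 -0.20542153  0.0241205 ] 0.029334617394534628
```

View pics/s3.png

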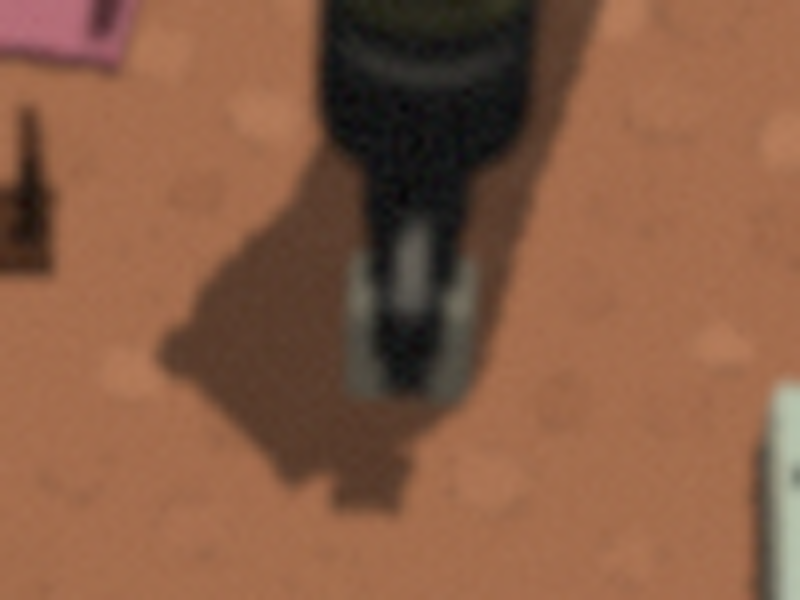

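View pics/w3.png

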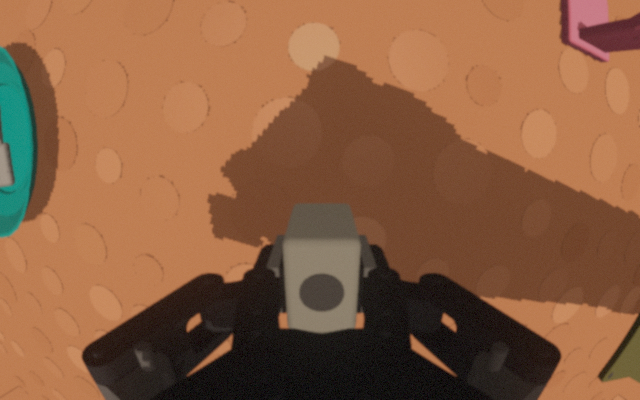

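Emit:
{"name": "jog_arm", "arguments": {
  "motion": [
    [0,0,0,-2.5,0],
    [0,0,0,-4.5,0],
    [0,0,0,-5.5,0],
    [0,0,0,-5.5,0]
  ]
}}

```text
t: 6.7
ee_pos: [0.4899, 0.0006, 0.0288]
tool_rot: [180.0, 0.0, -73.1]
force: [0.3, -0.5, -0.8]
finger_gap: 0.03
```

Emit:
{"name": "jog_arm", "arguments": {
  "motion": [
    [0,0,0,-0.5,0],
    [0,0,0,-1,0],
    [0,0,0,-1,0]
  ]
}}

```text
t: 7.08
ee_pos: [0.4899, 0.0005, 0.0287]
tool_rot: [-180.0, 0.0, -73.1]
force: [-0.9, 0.3, 10.5]
finger_gap: 0.0294
```

Emit:
{"name": "jog_arm", "arguments": {
  "motion": [
    [0.9,0,0,0.5,0],
    [0.9,0,0,0.5,0],
    [0.9,0,0,0.5,0],
    [0.9,0,0,0.5,0],
    [1,0,0,30,0],
    [1,0,0,75,0],
    [1,0,0,115,0],
    [1,0,0,115,10]
  ]
}}

```text
t: 8.07
ee_pos: [0.4915, 0.0005, 0.1453]
tool_rot: [-179.8, -0.2, -62.9]
force: [0.5, 0.2, -0.5]
finger_gap: 0.0854
```

Emit:
{"name": "jog_arm", "arguments": {
  "motion": [
    [1,0,0,0,10.6],
    [1,0,0,0,21.2],
    [1,0,0,0,31.8],
    [1,0,0,0,42.4],
    [1,0,0,0,53],
    [1,0,0,0,63.6],
    [1,0,0,0,74.2],
    [1,0,0,0,80]
  ]
}}

```text
t: 9.07
ee_pos: [0.4897, 0.0005, 0.1427]
tool_rot: [-180.0, 0.0, 17.1]
force: [-0.1, 0.2, -0.2]
finger_gap: 0.0856
```

Emit:
{"name": "jog_arm", "arguments": {
  "motion": [
    [1,0,0,0,0],
    [1,0,0,0,0]
  ]
}}

```text
t: 9.32
ee_pos: [0.4898, 0.0005, 0.1428]
tool_rot: [180.0, 0.0, 16.8]
force: [0.3, 0.5, 1.0]
finger_gap: 0.0853
```

Run:
```python
from h import *
s=shot("wrist","w4"); o=get_obs(); print(o["ee_pos"],o["tool_rot"],o["joint_positions"].round(0),o["force"],o["finger_gap"])
u=proj(s,[.49,0,.05]).astype(int); print(u)
for th in (70,90,110):
  r,k=whiterect(s,(u[0]-60,u[1]-50,120,90),.05,th,.7); print(r,k.min(0),k.max(0))
```

```text
[0.48985908 0.00055498 0.14277696] [1.79990003e+02 8.32132536e-03 1.67941555e+01] [ -3.  40.  -4. 118.   7.  22. -85.] [ 0.4264529  -0.51098449 -0.64573191] 0.08538480001755397
[321 208]
((495.2118835449219, 2.2569828033447266), (34.584808349609375, 44.26359176635742), 14.999234199523926) [291 177] [351 223]
((494.2528076171875, 2.0147743225097656), (32.664161682128906, 44.14582061767578), 15.329633712768555) [291 180] [351 223]
((491.99322509765625, 1.544149398803711), (27.997880935668945, 43.97468566894531), 14.999234199523926) [291 186] [350 223]
```

View pics/w4.png

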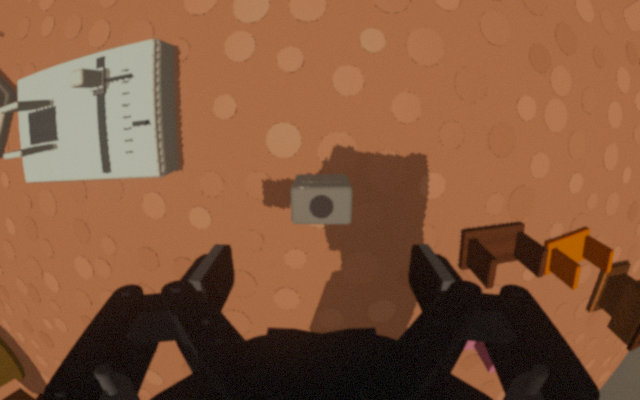

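Emit:
{"name": "jog_arm", "arguments": {
  "motion": [
    [1,0,1,-30,0],
    [1,0,1,-65,0],
    [1,0,1,-90,0],
    [1,0,1,-104,0],
    [1,0,1,-110,0],
    [1,0,1,-110,0]
  ]
}}

```text
t: 10.12
ee_pos: [0.4901, 0.0016, 0.033]
tool_rot: [180.0, -0.0, 16.9]
force: [0.1, 0.7, 0.1]
finger_gap: 0.0853
```

Emit:
{"name": "jog_arm", "arguments": {
  "motion": [
    [0,0,0,0,0],
    [0,0,0,0,0],
    [0,0,0,0,0],
    [0,0,0,0,0],
    [0,0,0,0,0]
  ],
  "force": 30
}}

```text
t: 10.75
ee_pos: [0.4904, 0.0016, 0.0335]
tool_rot: [180.0, -0.1, 16.9]
force: [-0.4, 0.3, 5.9]
finger_gap: 0.0456
```

Emit:
{"name": "jog_arm", "arguments": {
  "motion": [
    [0,0,0,15,0],
    [0,0,0,45,0],
    [0,0,0,90,0],
    [0,0,30,130,0],
    [0,-10,80,165,0],
    [0,-30,130,185,0],
    [0,-50,180,185,0],
    [0,-70,220,185,0]
  ]
}}

```text
t: 11.75
ee_pos: [0.4189, 0.2237, 0.219]
tool_rot: [-179.9, -0.1, 17.0]
force: [0.9, -0.9, -1.3]
finger_gap: 0.0453
```

Emit:
{"name": "jog_arm", "arguments": {
  "motion": [
    [0,0,0,0,0],
    [0,0,0,0,0],
    [0,0,0,0,0]
  ]
}}

```text
t: 12.12
ee_pos: [0.4205, 0.22, 0.218]
tool_rot: [179.9, -0.0, 16.7]
force: [-0.1, 0.5, -0.7]
finger_gap: 0.0457
```

Run:
```python
from h import *
s=shot("wrist","w5"); o=get_obs(); print(o["ee_pos"],o["tool_rot"],o["joint_positions"].round(0),o["force"],o["finger_gap"])
crop(s,150,30,320,230,2.5,"w5c")
```

```text
[0.42051529 0.22011584 0.21795977] [ 1.79957690e+02 -2.77584023e-03  1.67190163e+01] [ -32.   31.   -1.  117.    2.   32. -108.] [-0.22212925 -0.03564299 -0.43956726] 0.045560857974354246
```

View pics/w5.png

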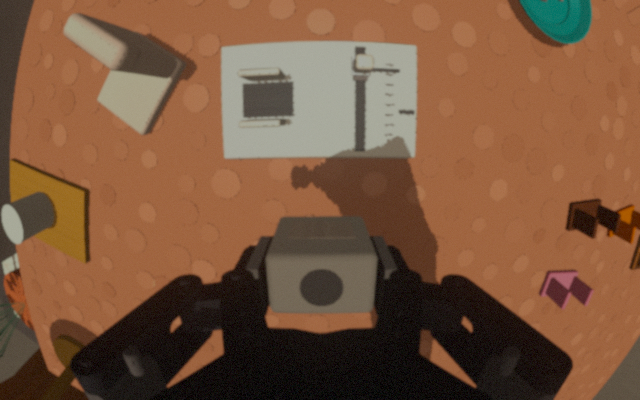

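Run:
```python
from h import *
s=shot("wrist")
for th in (130,150):
  r,k=whiterect(s,(205,30,230,140),.04,th,.75); print(r,cv2.boxPoints(r).round(0).tolist())
c=np.array(r[0]); 
crop(s,225,55,90,85,7,"cradle"); crop(s,340,35,85,125,4.7,"slider")
```

```text
((499.4883117675781, 246.41690063476562), (115.00967407226562, 194.08265686035156), 17.142372131347656) [[416.0, 322.0], [473.0, 137.0], [583.0, 171.0], [526.0, 356.0]]
((499.51080322265625, 246.42384338378906), (114.96261596679688, 194.08265686035156), 17.142372131347656) [[416.0, 322.0], [473.0, 137.0], [583.0, 171.0], [526.0, 356.0]]
```

View pics/cradle.png

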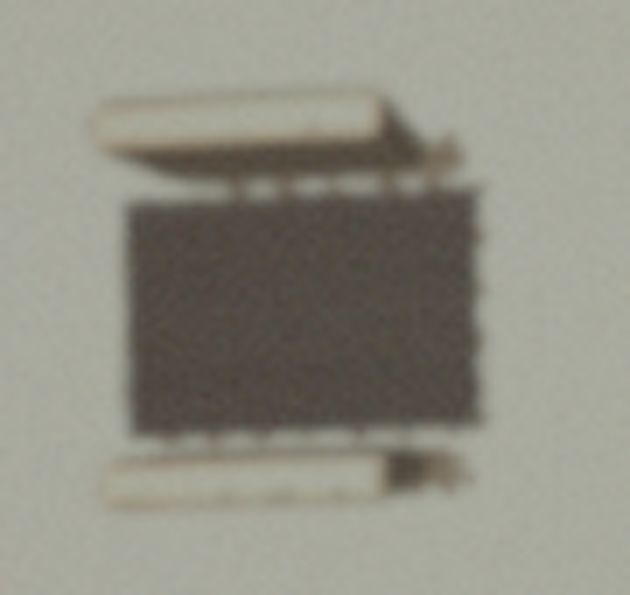

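View pics/slider.png

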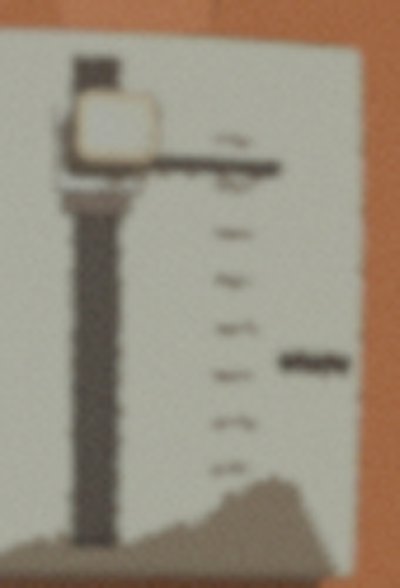

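Run:
```python
from h import *
s=shot("wrist")
def cr(x,y): return (225+x/7-.43,55+y/7-.43)
A=[cr(95,100),cr(380,92),cr(385,138),cr(97,147)]
B=[cr(105,457),cr(386,452),cr(388,490),cr(107,510)]
for Q in (A,B):
    P=np.array([onz(s,q,.086) for q in Q])*1000; print(P.round(1).tolist(), P.mean(0).round(1))
a=np.mean([onz(s,q,.086) for q in A],0);b=np.mean([onz(s,q,.086) for q in B],0); print("cheek mid",(a+b)/2*1000, np.hypot(*(a-b)[:2]), np.degrees(np.arctan2(*(a-b)[[1,0]])))
p=s["pixels"][55:140,225:315].astype(int).sum(2); m=(p<280).astype(np.uint8)
cs,_=cv2.findContours(m,cv2.RETR_EXTERNAL,cv2.CHAIN_APPROX_NONE); k=max(cs,key=cv2.contourArea).reshape(-1,2)+[225,55]
print("pad",cv2.minAreaRect(np.array([onz(s,q,.04)[:2]*1000 for q in k],np.float32)))
y=np.radians(17.1); c=np.array([499.5,246.4]); print("seat from box",c+50*np.array([-np.sin(y),np.cos(y)]))
o=get_obs();print(o["ee_pos"])
# refill bottom/top check in hand: top face
r,k=whiterect(s,(260,205,125,110),.235,70,.7); print(r,k.min(0),k.max(0))
```

```text
[[504.3, 317.6, 86.0], [513.4, 284.3, 86.0], [508.2, 282.2, 86.0], [498.8, 315.7, 86.0]] [506.2 300.   86. ]
[[462.8, 304.5, 86.0], [472.1, 271.5, 86.0], [467.8, 270.0, 86.0], [456.6, 302.6, 86.0]] [464.8 287.1  86. ]
cheek mid [485.49614103 293.55245802  86.        ] 0.04327258345815575 17.249425900802326
pad ((485.2503662109375, 293.9805908203125), (32.6112060546875, 47.89822006225586), 16.818119049072266)
seat from box [484.79798374 294.18965074]
[0.42038022 0.22050881 0.21786767]
((430.0919494628906, 223.41973876953125), (42.94419860839844, 44.113990783691406), 17.12973976135254) [265 218] [376 312]
```

Emit:
{"name": "jog_arm", "arguments": {
  "motion": [
    [0,25,30,0,0.3],
    [0,50,57,0,0.3],
    [0,63,72,-10,0.3],
    [0,65,73.5,-35,0.3],
    [0,65,73.5,-65,0.3],
    [0,65,73.5,-83,0.3],
    [0,65,73.5,-88,0.3],
    [0,65,73.5,-88,0.3]
  ]
}}

```text
t: 13.28
ee_pos: [0.4852, 0.2948, 0.1299]
tool_rot: [180.0, -0.0, 17.1]
force: [-0.1, -0.4, -0.1]
finger_gap: 0.0454
```

Run:
```python
from h import *
s=shot("wrist","w6"); o=get_obs(); print(o["ee_pos"],o["tool_rot"],o["joint_positions"].round(0),o["force"],o["finger_gap"])
crop(s,220,130,200,150,4,"w6c")
c=shot("scene"); u=proj(c,[.485,.294,.1]).astype(int); print(u); crop(c,u[0]-60,u[1]-40,100,75,8,"s6")
```

```text
[0.48544821 0.29507848 0.13037131] [-1.79990130e+02 -5.50368231e-02  1.71473958e+01] [ -35.   45.   -1.  106.    2.   29. -110.] [-0.15996668  0.48225264 -1.22776117] 0.04582730677529309
[443 195]
```

View pics/w6c.png

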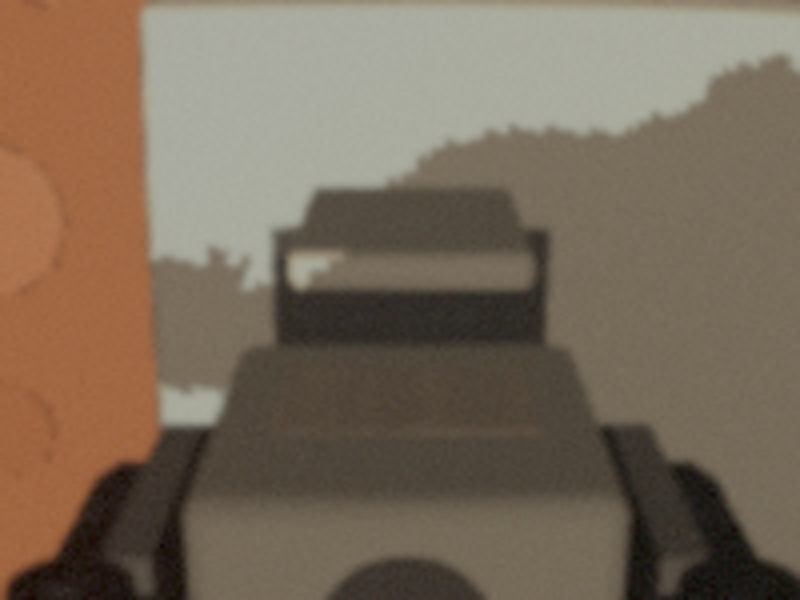

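View pics/s6.png

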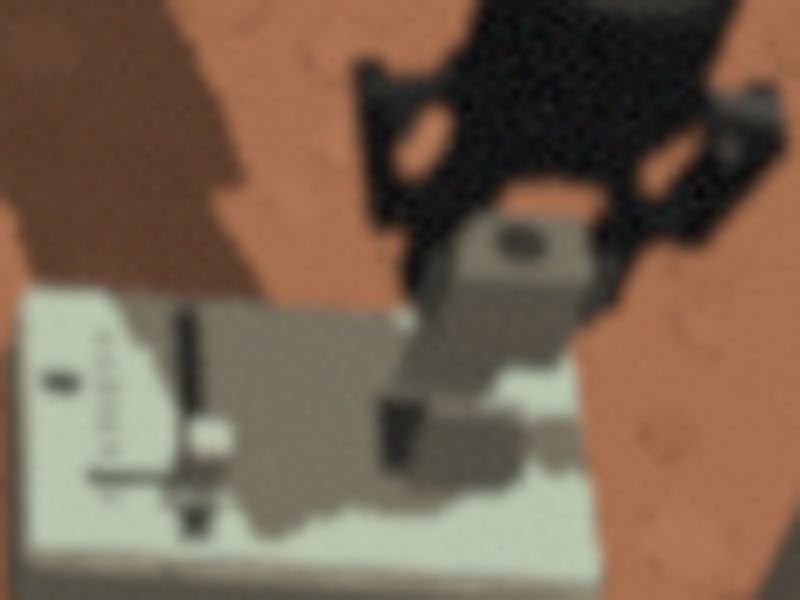

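Run:
```python
from h import *
s=shot("wrist"); o=get_obs()
col=s["pixels"][185:260,322].sum(1); print(list(enumerate(col.tolist(),185)))
xh=np.array([np.cos(np.radians(17.1)),np.sin(np.radians(17.1)),0])
for nm,v,z in [("bot",130+347/4,.097),("top",130+498/4,.147),("cheekin",130+292/4,.086),("cheekout",130+250/4,.086)]:
    p=onz(s,(220+411/4,v),z); print(nm,(p*1000).round(1),"along x rel tool mm",((p-o["ee_pos"])@xh*1000).round(1))
```

```text
[(185, 214), (186, 214), (187, 214), (188, 209), (189, 220), (190, 219), (191, 229), (192, 228), (193, 251), (194, 281), (195, 305), (196, 317), (197, 324), (198, 321), (199, 326), (200, 314), (201, 287), (202, 231), (203, 165), (204, 127), (205, 132), (206, 137), (207, 122), (208, 132), (209, 134), (210, 143), (211, 137), (212, 137), (213, 128), (214, 117), (215, 142), (216, 162), (217, 193), (218, 215), (219, 198), (220, 203), (221, 212), (222, 207), (223, 211), (224, 203), (225, 198), (226, 209), (227, 206), (228, 198), (229, 215), (230, 204), (231, 197), (232, 202), (233, 201), (234, 209), (235, 198), (236, 206), (237, 225), (238, 218), (239, 210), (240, 209), (241, 202), (242, 190), (243, 220), (244, 204), (245, 206), (246, 208), (247, 205), (248, 205), (249, 203), (250, 208), (251, 195), (252, 199), (253, 227), (254, 231), (255, 256), (256, 259), (257, 285), (258, 287), (259, 293)]
bot [499.3 298.7  97. ] along x rel tool mm 14.1
top [501.1 299.5 147. ] along x rel tool mm 16.1
cheekin [503.6 299.9  86. ] along x rel tool mm 18.6
cheekout [509.5 301.8  86. ] along x rel tool mm 24.8
```

Emit:
{"name": "jog_arm", "arguments": {
  "motion": [
    [0,0,0,-8,0],
    [0,0,0,-18,0],
    [0,0,0,-28,0],
    [0,0,0,-38,0],
    [0,0,0,-47,0],
    [0,0,0,-52,0],
    [0,0,0,-54,0],
    [0,0,0,-54,0]
  ]
}}

```text
t: 14.42
ee_pos: [0.485, 0.2951, 0.0759]
tool_rot: [180.0, -0.0, 17.2]
force: [0.0, 0.0, 0.1]
finger_gap: 0.0456
```

Emit:
{"name": "jog_arm", "arguments": {
  "motion": [
    [0,0,0,-1,0],
    [0,0,0,-1.5,0],
    [0,0,0,-2,0],
    [0,0,0,-2,0]
  ]
}}

```text
t: 14.92
ee_pos: [0.4849, 0.295, 0.0738]
tool_rot: [180.0, 0.0, 17.2]
force: [-0.5, -0.2, -1.0]
finger_gap: 0.0456
```

Run:
```python
from h import *
s=shot("wrist","w7"); o=get_obs(); print(o["ee_pos"],o["tool_rot"],o["force"],o["finger_gap"])
crop(s,220,130,200,150,4,"w7c")
```

```text
[0.48494439 0.29507243 0.07383083] [ 1.79993824e+02 -2.69478019e-03  1.71753488e+01] [ 0.94180817  0.36766771 -0.74435696] 0.04571591728445711
```

View pics/w7c.png

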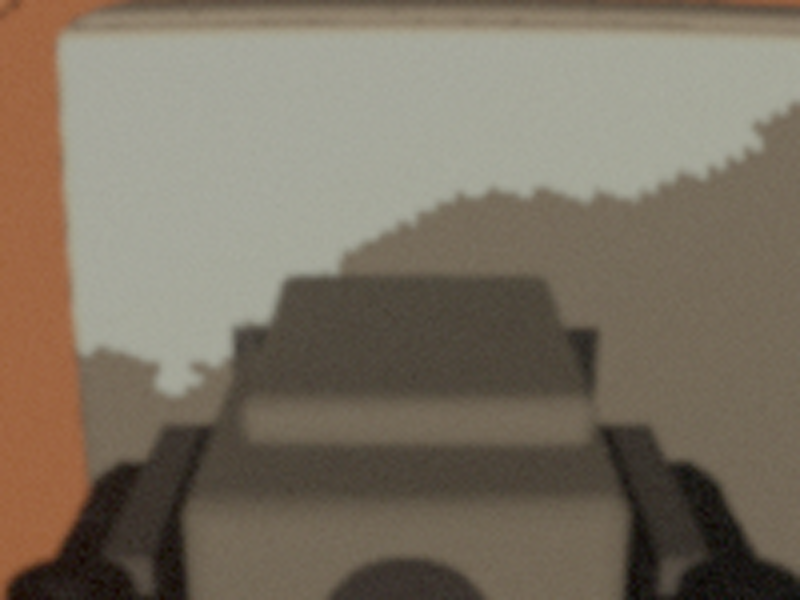

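Emit:
{"name": "jog_arm", "arguments": {
  "motion": [
    [0,0,0,-0.3,0],
    [0,0,0,-0.6,0],
    [0,0,0,-0.6,0]
  ]
}}

```text
t: 15.35
ee_pos: [0.4849, 0.2951, 0.0735]
tool_rot: [180.0, -0.0, 17.2]
force: [-1.2, -0.5, 4.4]
finger_gap: 0.0457
```

Emit:
{"name": "jog_arm", "arguments": {
  "motion": [
    [0.75,0,0,0.6,0],
    [0.75,0,0,0.6,0],
    [0.75,0,0,0.6,0],
    [0.75,0,0,0.6,0],
    [0.75,0,0,15,0],
    [0.75,0,0,40,0],
    [0.75,0,0,80,0],
    [0.75,-5,-10,125,0]
  ]
}}

```text
t: 16.35
ee_pos: [0.4799, 0.2857, 0.2001]
tool_rot: [-180.0, -0.0, 17.2]
force: [0.2, 0.3, -0.1]
finger_gap: 0.0643
```

Emit:
{"name": "jog_arm", "arguments": {
  "motion": [
    [0.5,-15,-35,0,0],
    [0.5,-25,-70,0,0],
    [0.5,-35,-98,0,0],
    [0.5,-35,-98,0,0],
    [0.5,-35,-98,0,0]
  ]
}}

```text
t: 16.98
ee_pos: [0.4456, 0.1881, 0.1989]
tool_rot: [-179.9, -0.1, 17.2]
force: [-0.4, 0.3, -0.1]
finger_gap: 0.0427
```

Run:
```python
from h import *
s=shot("wrist","w8"); o=get_obs(); print(o["ee_pos"],o["tool_rot"],o["force"],o["finger_gap"])
```

```text
[0.44559299 0.18847651 0.19874064] [-1.79944578e+02 -1.12729475e-01  1.72447291e+01] [ 1.3900067  -0.45325135 -0.67334188] 0.04304764170927492
```

View pics/w8.png

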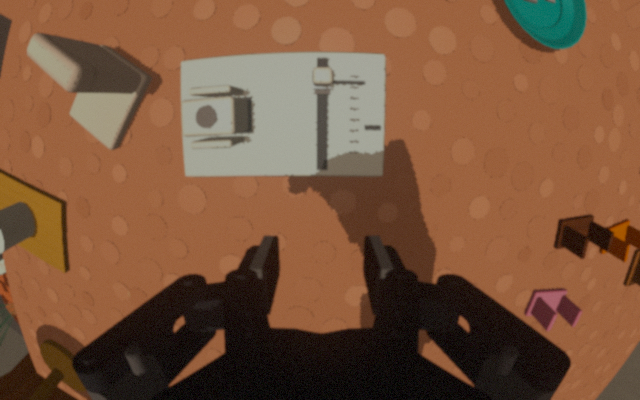

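```bash
cat >> h.py <<'E'
C=np.array([499.9,246.0,0]); Y=np.radians(17.15)
XH=np.array([np.cos(Y),np.sin(Y),0]); YH=np.array([-np.sin(Y),np.cos(Y),0])
def diff(p): q=np.asarray(p)*1000-C; return np.array([q@XH,q@YH,q[2]]).round(1)
def toworld(d): return (C+d[0]*XH+d[1]*YH)/1000
E
python3 - <<'E'
from h import *
s=shot("wrist"); crop(s,300,45,95,135,4.4,"sl8"); crop(s,170,70,110,90,7,"cr8")
E
```

View pics/sl8.png

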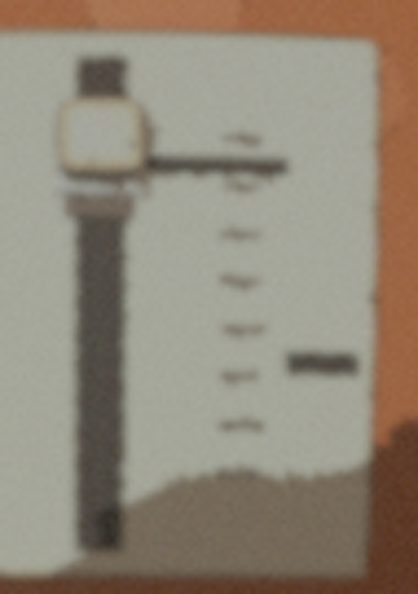

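View pics/cr8.png

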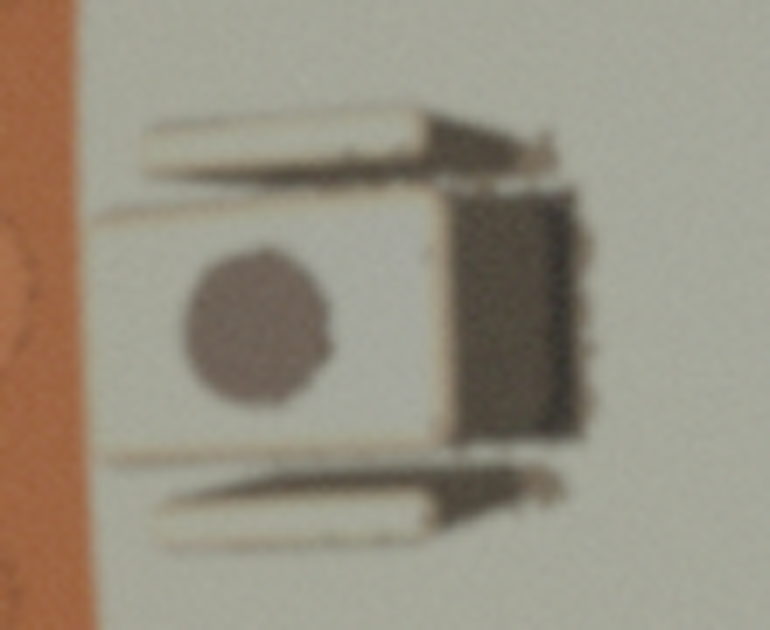

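```bash
cat >> h.py <<'E'
def pt(s,x0,y0,k,x,y,z): return diff(onz(s,(x0+(x+.5)/k-.5,y0+(y+.5)/k-.5),z))
E
python3 - <<'E'
from h import *
s=shot("wrist")
f=lambda x,y,z: pt(s,300,45,4.4,x,y,z)
print("grip top",f(103,133,.074),"pointer",f(285,166,.0445),"tab inner",f(290,363,.046),"tab outer",f(356,364,.046),"slotends",f(103,57,.04),f(100,548,.04),"ticks",[f(240,y,.04)[0] for y in (137,185,233,281,329,376,426)])
print("edges", f(377,300,.04),f(200,37,.04))
g=lambda x,y,z: pt(s,170,70,7,x,y,z)
print("refill corners",g(97,215,.09),g(437,193,.09),g(449,440,.09),g(106,463,.09),"cheeks in",g(145,178,.086),g(425,165,.086),g(160,505,.086),g(435,488,.086))
print(get_obs()["ee_pos"])
E
```

```text
grip top [ 31.1 -40.   74. ] pointer [ 28.6 -77.1  44.5] tab inner [-12.  -78.4  46. ] tab outer [-11.8 -92.1  46. ] slotends [ 51.4 -40.2  40. ] [-51.9 -39.9  40. ] ticks [np.float64(34.9), np.float64(24.7), np.float64(14.7), np.float64(4.6), np.float64(-5.4), np.float64(-15.2), np.float64(-25.7)]
edges [  1.5 -97.5  40. ] [ 56. -60.  40.]
refill corners [14.7 70.7 90. ] [14.2 29.4 90. ] [-13.3  28.7  90. ] [-14.   70.8  90. ] cheeks in [18.7 66.2 86. ] [17.6 31.9 86. ] [-19.5  65.9  86. ] [-18.9  31.7  86. ]
[0.44534802 0.18840563 0.1984389 ]
```

Run:
```python
from h import *
o=get_obs(); w=toworld((31.1,-40))*1000; print(w,w-o["ee_pos"]*1000, XH)
```

```text
[541.41214322 216.94914864   0.        ] [  96.0641212    28.54351418 -198.4388969 ] [0.95553605 0.2948743  0.        ]
```

Emit:
{"name": "jog_arm", "arguments": {
  "motion": [
    [0.5,30,9,-10,0],
    [0.5,60,18,-25,0],
    [0.5,90,27,-40,0],
    [0.5,96,28.5,-65,0],
    [0.5,96,28.5,-90,0],
    [0.5,96,28.5,-100,0],
    [0.5,96,28.5,-100,0]
  ]
}}

```text
t: 18.0
ee_pos: [0.5405, 0.2159, 0.0978]
tool_rot: [180.0, 0.1, 17.2]
force: [-0.4, 0.2, 0.4]
finger_gap: 0.0428
```

Run:
```python
from h import *
s=shot("wrist","w9"); o=get_obs(); print(o["ee_pos"],o["tool_rot"],o["force"],o["finger_gap"],proj(s,np.array([*toworld((31.1,-40))[:2],.074])))
```

```text
[0.54109226 0.21600933 0.09854218] [-1.79996329e+02 -2.59912266e-02  1.72029327e+01] [ 0.974084   -0.28640372  0.37707779] 0.04271618121165151 [319.86038832 246.07923343]
```

View pics/w9.png

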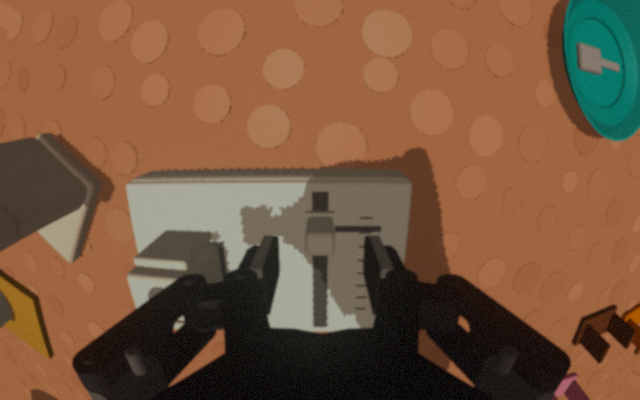

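Emit:
{"name": "jog_arm", "arguments": {
  "motion": [
    [0.5,0.5,0.5,-12,0],
    [0.5,0.5,0.5,-22,0],
    [0.5,0.5,0.5,-30.5,0],
    [0.5,0.5,0.5,-30.5,0],
    [0,0.5,0.5,-30.5,0],
    [0,0.5,0.5,-30.5,0],
    [0,0.5,0.5,-30.5,0],
    [0,0.5,0.5,-30.5,0]
  ],
  "force": 20
}}

```text
t: 19.05
ee_pos: [0.5416, 0.2169, 0.0681]
tool_rot: [-180.0, -0.1, 17.2]
force: [-0.7, 2.4, 1.5]
finger_gap: 0.0155
```

Run:
```python
from h import *
s=shot("wrist","w10"); o=get_obs(); print(o["ee_pos"],o["tool_rot"],o["force"],o["finger_gap"])
crop(s,240,150,190,140,4,"w10c")
```

```text
[0.54162842 0.21691427 0.06811063] [-1.79952500e+02 -6.36524757e-02  1.72074685e+01] [-0.43029886  2.30139669  2.74767337] 0.015018486726363238
```

View pics/w10c.png

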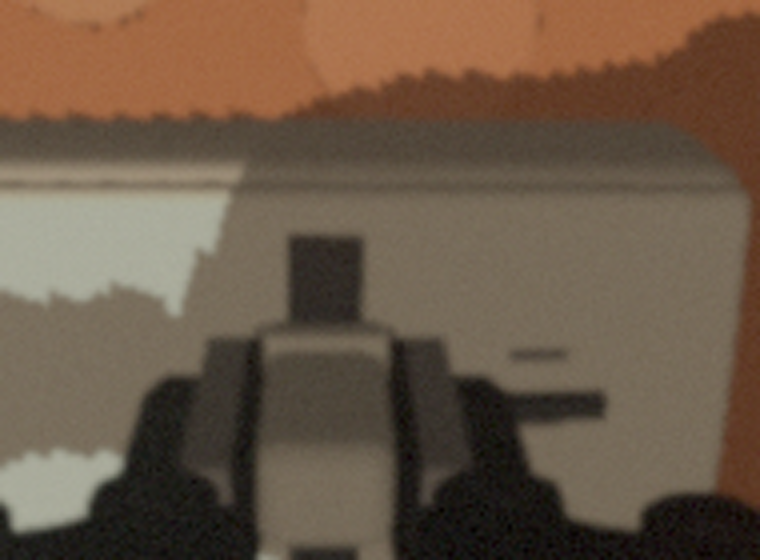

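Emit:
{"name": "jog_arm", "arguments": {
  "motion": [
    [0,-5.7,-1.8,0,0],
    [0,-13.4,-4.1,0,0],
    [0,-21,-6.5,0,0],
    [0,-28.7,-8.8,0,0],
    [0,-36.3,-11.2,0,0],
    [0,-44,-13.6,0,0],
    [0,-51.6,-15.9,0,0],
    [0,-54.5,-16.8,0,0]
  ]
}}

```text
t: 20.1
ee_pos: [0.4864, 0.1999, 0.068]
tool_rot: [-180.0, -0.0, 17.2]
force: [0.3, 5.9, 4.0]
finger_gap: 0.0155
```

Run:
```python
from h import *
s=shot("wrist","w11"); o=get_obs(); print(o["ee_pos"],diff(o["ee_pos"]),o["tool_rot"],o["force"],o["finger_gap"])
crop(s,240,150,190,140,4,"w11c")
t=shot("top"); crop(t,250,190,45,50,10,"t11")
t=shot("scene"); crop(t,380,180,60,55,10,"s11")
```

```text
[0.48605244 0.19983972 0.06802272] [-26.8 -40.   68. ] [-1.79953117e+02 -1.51455601e-02  1.72333823e+01] [0.13468119 5.30178143 6.02071457] 0.015712545426183607
```

View pics/w11c.png

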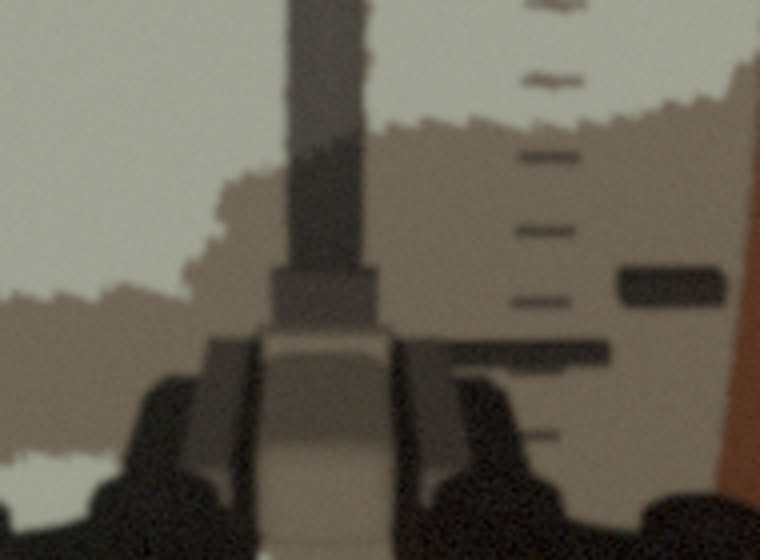

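View pics/s11.png

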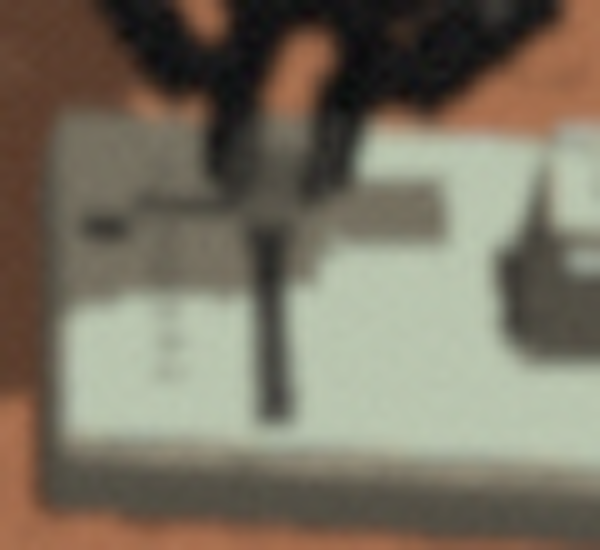

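```bash
cat >> h.py <<'E'
def measure(s,x0=375,x1=430,y0=205,y1=255):
    """centroids of pointer tip (cols<392) and tab (cols>394) dark bands -> diffuser coords"""
    g=s["pixels"].astype(int).sum(2)
    m=(g<215).astype(np.uint8); m[:y0]=0; m[y1:]=0; m[:,:x0]=0; m[:,x1:]=0
    n,l,st,c=cv2.connectedComponentsWithStats(m)
    return [(st[i].tolist(),c[i].round(2).tolist()) for i in range(1,n) if st[i,4]>15]
E
python3 - <<'E'
from h import *
s=shot("wrist"); o=get_obs()
f=lambda x,y,z: pt(s,240,150,4,x,y,z)
print("pointer",f(605,352,.0445),"tab",f(622,287,.046)); print(measure(s))
g=s["pixels"].astype(int).sum(2)
print("ptr col",g[228:248,380:388].mean(1).round().tolist()); print("tab col",g[208:234,400:412].mean(1).round().tolist())
E
```

```text
pointer [-21.  -76.9  44.5] tab [-11.3 -78.1  46. ]
[([422, 205, 8, 50, 266], [426.54, 234.24]), ([375, 206, 8, 2, 16], [378.5, 206.5]), ([394, 215, 28, 12, 297], [407.4, 220.41]), ([375, 234, 18, 9, 131], [383.09, 238.15])]
ptr col [291.0, 288.0, 290.0, 289.0, 288.0, 271.0, 222.0, 144.0, 106.0, 101.0, 108.0, 107.0, 132.0, 182.0, 238.0, 272.0, 283.0, 289.0, 287.0, 287.0]
tab col [292.0, 290.0, 292.0, 293.0, 292.0, 288.0, 269.0, 209.0, 149.0, 99.0, 97.0, 103.0, 110.0, 111.0, 111.0, 113.0, 118.0, 156.0, 213.0, 264.0, 285.0, 290.0, 290.0, 290.0, 289.0, 288.0]
```

```bash
cat >> h.py <<'E'
def edges(s,c0,c1,r0,r1):
    g=s["pixels"].astype(int).sum(2)[r0:r1,c0:c1].mean(1)
    bg=np.median(np.r_[g[:3],g[-3:]]); h=(bg+g.min())/2; i=np.where(g<h)[0]; a,b=i[0],i[-1]
    return r0+a-(h-g[a])/(g[a-1]-g[a]), r0+b+(h-g[b])/(g[b+1]-g[b])
E
python3 - <<'E'
from h import *
s=shot("wrist"); 
a,b=edges(s,400,412,208,234); u=406
print("tab",a,b,"base+x",diff(onz(s,(u,a),.040))[0]-2,"top-x",diff(onz(s,(u,b),.046))[0]+2)
a,b=edges(s,380,388,228,248); u=384
for z in (.044,.0455): print("ptr",a,b,diff(onz(s,(u,a),z))[0]-1.5,diff(onz(s,(u,b),z))[0]+1.5)
E
```

```text
tab 215.24763593380615 225.64093959731542 base+x -12.0 top-x -11.7
ptr 234.39797639123103 241.14832535885168 -20.8 -21.7
ptr 234.39797639123103 241.14832535885168 -20.1 -21.0
```

Emit:
{"name": "jog_arm", "arguments": {
  "motion": [
    [0,-1,-0.3,0,0],
    [0,-1,-0.3,0,0],
    [0,-1,-0.3,0,0]
  ]
}}

```text
t: 20.72
ee_pos: [0.4857, 0.1997, 0.068]
tool_rot: [-179.9, -0.1, 17.2]
force: [-0.1, 5.0, 4.8]
finger_gap: 0.0154
```

Run:
```python
from h import *
s=shot("wrist"); print(diff(get_obs()["ee_pos"]))
a,b=edges(s,380,388,228,248); u=384;z=.045
print("ptr",a,b,diff(onz(s,(u,a),z))[0]-1.5,diff(onz(s,(u,b),z))[0]+1.5)
```

```text
[-27.2 -40.   68. ]
ptr 234.39355628058726 241.15709459459458 -20.8 -21.7
```

Emit:
{"name": "jog_arm", "arguments": {
  "motion": [
    [0,2.9,0.9,0,0],
    [0,5.7,1.8,0,0],
    [0,8.6,2.7,0,0],
    [0,11.5,3.5,0,0],
    [0,14.3,4.4,0,0],
    [0,15.8,4.9,0,0],
    [0,15.8,4.9,0,0]
  ]
}}

```text
t: 21.65
ee_pos: [0.4997, 0.204, 0.068]
tool_rot: [-180.0, 0.2, 17.2]
force: [-3.3, 4.5, 7.9]
finger_gap: 0.0158
```

Run:
```python
from h import *
s=shot("wrist"); o=get_obs(); print(diff(o["ee_pos"]),o["force"],o["finger_gap"])
crop(s,240,150,190,140,4,"w12c")
```

```text
[-12.5 -40.   68. ] [-2.6987883   4.05304398  8.70758331] 0.015636224574466718
```

View pics/w12c.png

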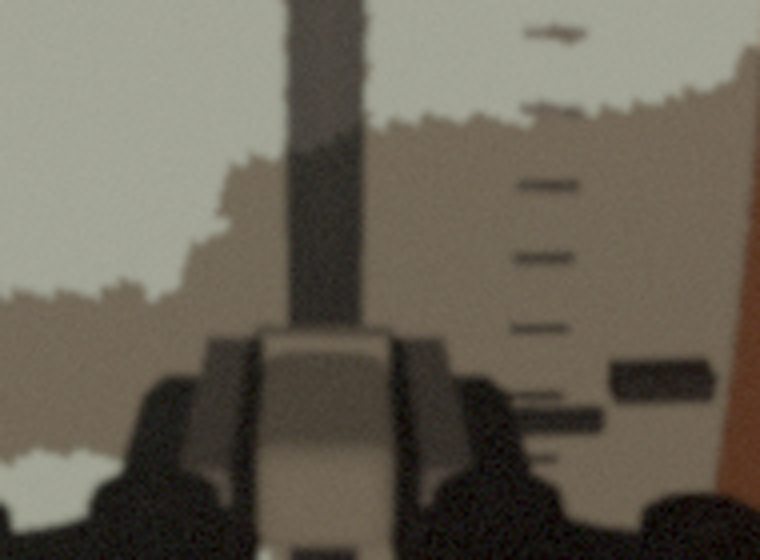

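```bash
cat >> h.py <<'E'
def both(s,pc,pr,tc,tr):
    a,b=edges(s,*tc,*tr); u=sum(tc)/2-.5
    t=[diff(onz(s,(u,a),.040))[0]-2,diff(onz(s,(u,b),.046))[0]+2]
    a,b=edges(s,*pc,*pr); u=sum(pc)/2-.5
    p=[diff(onz(s,(u,a),.045))[0]-1.5,diff(onz(s,(u,b),.045))[0]+1.5]
    print("tab",np.round(t,1),"ptr",np.round(p,1),"gap(tab-ptr)",round(np.mean(t)-np.mean(p),2))
E
python3 - <<'E'
from h import *
s=shot("wrist"); o=get_obs(); print(diff(o["ee_pos"]),o["force"])
both(s,(380,388),(250,262),(398,412),(232,258))
E
```

```text
[-12.5 -40.   68. ] [-2.70288893  3.85605586  7.82836728]
tab [-12.  -11.6] ptr [-16.2 -17. ] gap(tab-ptr) 4.8
```

Emit:
{"name": "jog_arm", "arguments": {
  "motion": [
    [0,1.5,0.5,0,0],
    [0,2.5,0.8,0,0],
    [0,3.3,1.0,0,0],
    [0,3.3,1.0,0,0]
  ]
}}

```text
t: 22.25
ee_pos: [0.5029, 0.205, 0.068]
tool_rot: [-180.0, 0.2, 17.2]
force: [-2.2, 4.8, 9.0]
finger_gap: 0.0154
```

Run:
```python
from h import *
s=shot("wrist"); o=get_obs(); print(diff(o["ee_pos"]),o["force"])
crop(s,240,150,190,140,4,"w13c")
both(s,(382,389),(250,264),(398,412),(236,264))
```

```text
[ -9.3 -40.1  68. ] [-3.28262432  4.33800238  9.04756741]
tab [-12.  -11.5] ptr [-12.8 -13.8] gap(tab-ptr) 1.55
```

View pics/w13c.png

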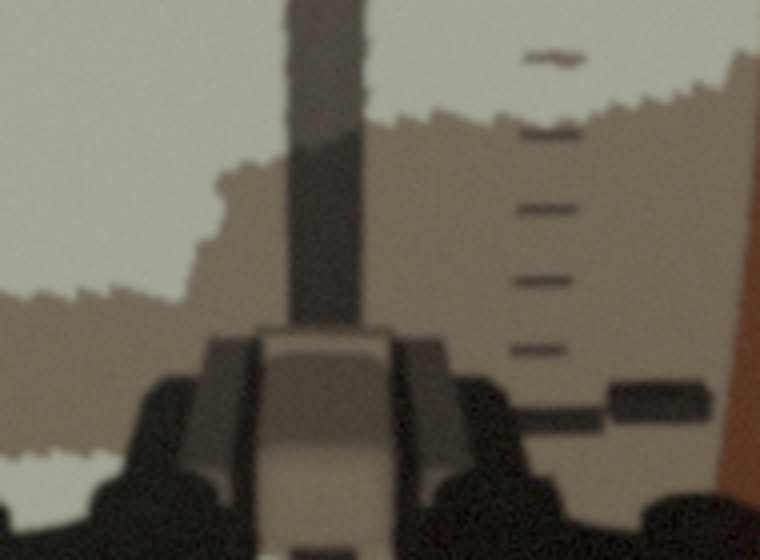

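Emit:
{"name": "jog_arm", "arguments": {
  "motion": [
    [0,0.5,0.1,0,0],
    [0,1.0,0.3,0,0],
    [0,1.0,0.3,0,0],
    [0,1.0,0.3,0,0]
  ]
}}

```text
t: 22.8
ee_pos: [0.5038, 0.2053, 0.068]
tool_rot: [-180.0, 0.2, 17.2]
force: [-3.8, 5.2, 8.2]
finger_gap: 0.0156
```

Run:
```python
from h import *
s=shot("wrist"); o=get_obs(); print(diff(o["ee_pos"]),o["force"])
both(s,(382,389),(249,264),(398,412),(238,264))
t=shot("top"); crop(t,250,190,45,50,10,"t14")
c=shot("scene"); crop(c,380,185,40,40,12,"s14")
```

```text
[ -8.3 -40.   68. ] [-3.77220974  4.67881882  8.51597057]
tab [-12.1 -11.6] ptr [-11.8 -13. ] gap(tab-ptr) 0.55
```

View pics/s14.png

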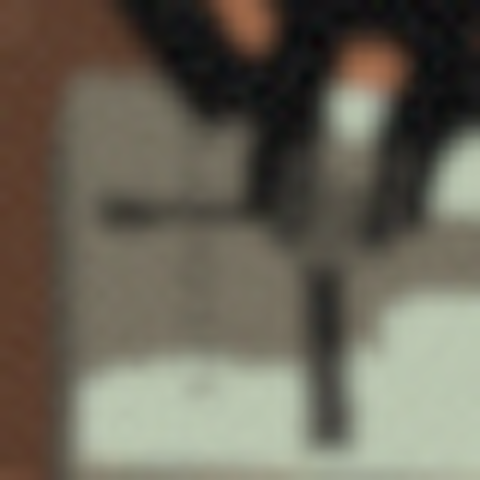

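Emit:
{"name": "jog_arm", "arguments": {
  "motion": [
    [0.4,0,0,0,0],
    [0.4,0,0,0,0],
    [0.4,0,0,0,0],
    [0.4,0,0,15,0],
    [0.4,0,0,40,0],
    [0.4,-25,-25,65,0],
    [0.4,-50,-50,65,0],
    [0.4,-59.5,-58,65,0]
  ]
}}

```text
t: 23.95
ee_pos: [0.4453, 0.1454, 0.1337]
tool_rot: [179.9, 0.1, 17.1]
force: [0.1, 0.4, 0.6]
finger_gap: 0.0341
```

Emit:
{"name": "jog_arm", "arguments": {
  "motion": [
    [0.4,0,0,0,0],
    [0.4,0,0,0,0]
  ]
}}

```text
t: 24.2
ee_pos: [0.4479, 0.1486, 0.1327]
tool_rot: [-180.0, -0.1, 17.2]
force: [0.1, -0.6, -0.0]
finger_gap: 0.0344
```

Run:
```python
from h import *
s=shot("wrist","w15"); o=get_obs(); print(diff(o["ee_pos"]),o["force"])
print(proj(s,np.array([*toworld((-12,-78))[:2],.045])))
crop(s,220,60,180,130,4,"w15c")
```

```text
[-78.5 -77.8 132.6] [-1.18811768  0.76059755 -0.84601835]
[321.79381826 117.30747323]
```

View pics/w15c.png

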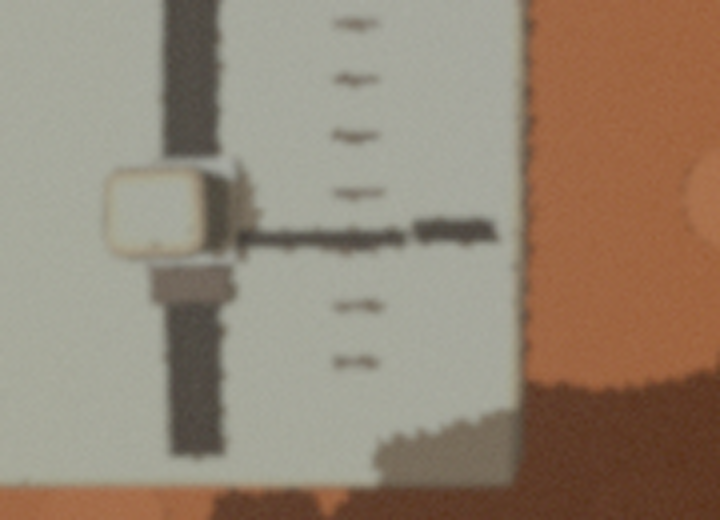

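Run:
```python
from h import *
s=shot("wrist")
both(s,(288,304),(112,128),(326,342),(108,127))
a,b=edges(s,312,320,112,128);print(a,b); p=diff(onz(s,(316,(a+b)/2),.0445)); 
a2,b2=edges(s,326,342,108,127);print(a2,b2); t=diff(onz(s,(334,(a2+b2)/2),.0445));print(p,t,t-p)
# slider direction check: slot centerline angle, edge line of deck
print(pt(s,220,60,4,190,5,.04),pt(s,220,60,4,197,450,.04),pt(s,220,60,4,522,60,.04),pt(s,220,60,4,516,400,.04))
print("ticks",[pt(s,220,60,4,357,y,.04)[0] for y in (23,79,136,192,305,361)])
```

```text
tab [-12.  -11.9] ptr [-13.3 -13.3] gap(tab-ptr) 1.35
116.59587020648968 121.27426810477658
114.21266123557366 119.8951778385773
[-13.3 -74.1  44.5] [-11.9 -86.3  44.5] [  1.4 -12.2   0. ]
[ 28.7 -39.9  40. ] [-51.2 -39.9  40. ] [ 18.2 -97.6  40. ] [-42.1 -97.2  40. ]
ticks [np.float64(24.6), np.float64(14.5), np.float64(4.4), np.float64(-5.4), np.float64(-25.3), np.float64(-35.3)]
```

Emit:
{"name": "jog_arm", "arguments": {
  "motion": [
    [0.4,20,20,0,0],
    [0.4,40,40,0,0],
    [0.4,55.9,56.7,0,0],
    [0.4,55.9,56.7,-15,0],
    [0.4,55.9,56.7,-35,0],
    [0.4,55.9,56.7,-55,0],
    [0.4,55.9,56.7,-64.5,0],
    [0.4,55.9,56.7,-64.5,0]
  ]
}}

```text
t: 25.3
ee_pos: [0.5014, 0.2031, 0.0673]
tool_rot: [180.0, 0.1, 17.2]
force: [-1.4, -0.3, 1.0]
finger_gap: 0.0339
```

Emit:
{"name": "jog_arm", "arguments": {
  "motion": [
    [0,0,0,0,0],
    [0,0,0,0,0],
    [0,0,0,0,0],
    [0,0,0,0,0],
    [0,0,0,0,0]
  ],
  "force": 20
}}

```text
t: 25.92
ee_pos: [0.5024, 0.2048, 0.0687]
tool_rot: [-179.9, -0.0, 17.2]
force: [-3.8, 3.7, 5.6]
finger_gap: 0.0152
```

Run:
```python
from h import *
s=shot("wrist"); o=get_obs(); print(diff(o["ee_pos"]),o["force"],o["finger_gap"])
both(s,(382,389),(249,264),(398,412),(238,264))
```

```text
[ -9.8 -40.1  68.7] [-2.16652759  3.02863864  5.6541332 ] 0.015572111544985013
tab [-12.1 -11.5] ptr [-12.1 -12.4] gap(tab-ptr) 0.45
```

Emit:
{"name": "jog_arm", "arguments": {
  "motion": [
    [0,0.5,0.1,0,0],
    [0,1.0,0.3,0,0],
    [0,1.3,0.4,0,0],
    [0,1.3,0.4,0,0]
  ]
}}

```text
t: 26.48
ee_pos: [0.5034, 0.2052, 0.0687]
tool_rot: [-179.9, -0.0, 17.2]
force: [-3.9, 3.9, 6.5]
finger_gap: 0.0155
```

Run:
```python
from h import *
s=shot("wrist"); o=get_obs(); print(diff(o["ee_pos"]),o["force"],o["finger_gap"])
crop(s,240,150,190,140,4,"w16c")
both(s,(382,389),(249,266),(400,412),(238,266))
```

```text
[ -8.7 -40.   68.7] [-2.66984267  4.21798219  6.39044131] 0.015283299451396355
tab [-12.1 -11.5] ptr [-11.  -11.3] gap(tab-ptr) -0.65
```

View pics/w16c.png

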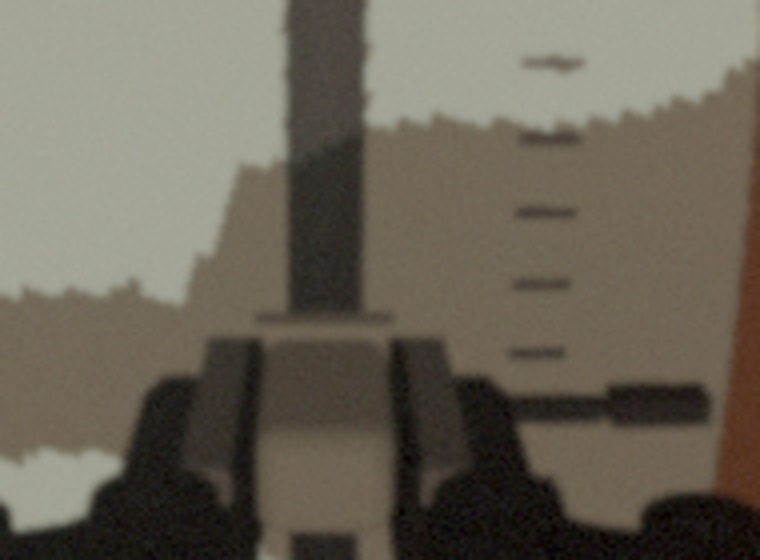

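Emit:
{"name": "jog_arm", "arguments": {
  "motion": [
    [0.4,0,0,0,0],
    [0.4,0,0,0,0],
    [0.4,0,0,0,0],
    [0.4,0,0,15,0],
    [0.4,0,0,40,0],
    [0.4,-25,-25,65,0],
    [0.4,-50,-50,65,0],
    [0.4,-58,-58,65,0]
  ]
}}

```text
t: 27.52
ee_pos: [0.4445, 0.1445, 0.1343]
tool_rot: [179.9, 0.0, 17.1]
force: [0.5, 0.8, -0.9]
finger_gap: 0.0345
```

Emit:
{"name": "jog_arm", "arguments": {
  "motion": [
    [0.4,0,0,0,0],
    [0.4,0,0,0,0],
    [0.4,0,0,0,0]
  ]
}}

```text
t: 27.9
ee_pos: [0.4466, 0.1473, 0.1331]
tool_rot: [-180.0, -0.1, 17.2]
force: [-0.3, -0.2, -0.6]
finger_gap: 0.0343
```

Run:
```python
from h import *
s=shot("wrist","w17"); o=get_obs(); print(diff(o["ee_pos"]),o["force"])
crop(s,220,60,180,130,4,"w17c")
both(s,(288,304),(109,126),(326,342),(108,127)); both(s,(310,319),(109,126),(328,340),(108,127))
```

```text
[-80.3 -78.7 133. ] [-0.26014683 -0.07035263  0.30352619]
tab [-12.1 -11.9] ptr [-12.  -11.9] gap(tab-ptr) -0.05
tab [-12.1 -11.9] ptr [-11.9 -12. ] gap(tab-ptr) -0.05
```

View pics/w17c.png

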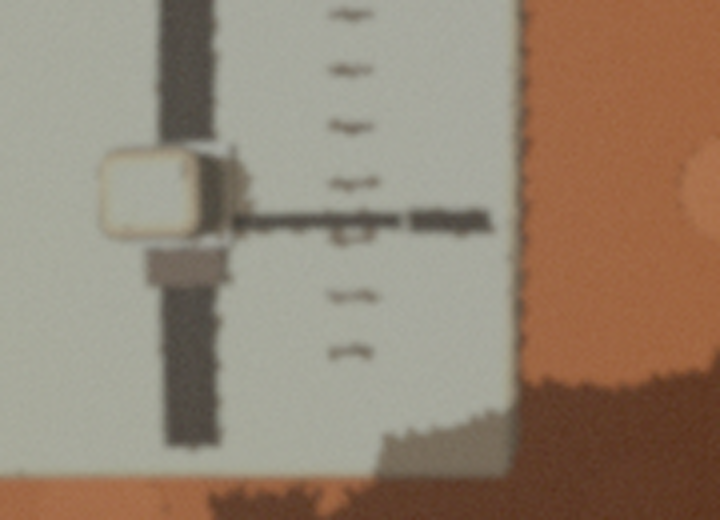

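Emit:
{"name": "jog_arm", "arguments": {
  "motion": [
    [0.5,-5,20,35,0],
    [0.5,-10,40,70,0],
    [0.5,-15,60,80,0],
    [0.5,-15,60,80,0],
    [0.5,-15,60,80,0]
  ]
}}

```text
t: 28.58
ee_pos: [0.4306, 0.2052, 0.2126]
tool_rot: [179.9, 0.1, 17.1]
force: [0.8, -0.4, -1.3]
finger_gap: 0.0428
```

Run:
```python
from h import *
s=shot("wrist","w18"); o=get_obs(); print(o["ee_pos"],o["force"])
t=shot("top","t18"); c=shot("scene","s18")
crop(c,375,165,90,70,8,"s18c")
```

```text
[0.43054821 0.20492269 0.212441  ] [ 0.22435364 -0.40538489 -0.07227435]
```

View pics/w18.png

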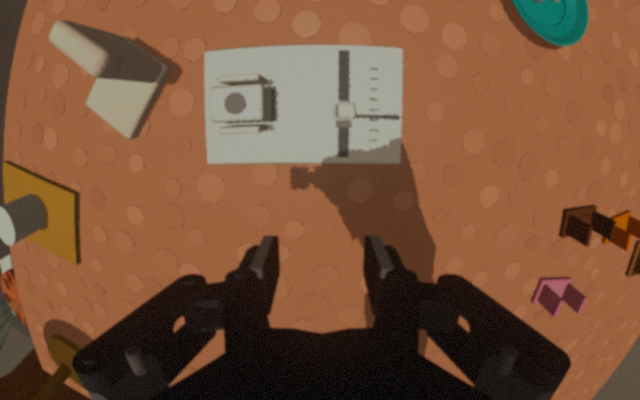

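View pics/s18.png

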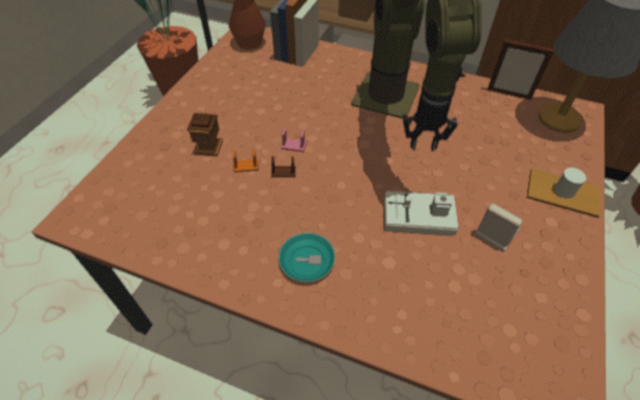

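Run:
```python
from h import *
s=shot("wrist"); crop(s,325,90,90,55,8,"f"); 
print("grip",diff(onz(s,(345,110.5),.074)))
both(s,(357,373),(109,125),(386,397),(109,125))
```

```text
grip [ -7.4 -39.   74. ]
tab [-12.1 -12.1] ptr [-12.  -12.1] gap(tab-ptr) -0.05
```

View pics/f.png

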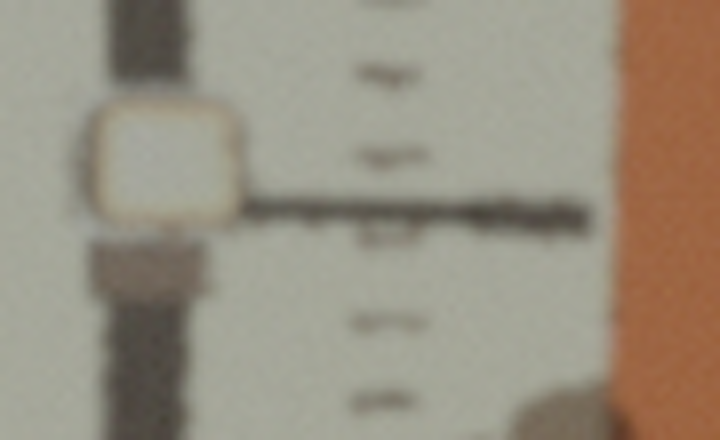

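Grip stands about 4.6 mm ahead of the pointer, so the play is taken up. Pointer and tab agree to about 0.05 mm, and nothing is touching. Handing in.

```bash
python3 -c "
from station import ticket
print(ticket.sign_off())"
```

```text
the job is handed in; nothing more can be done
None
```

The refill is standing in the diffuser's cradle, the vent pointer lines up with the set tab, and the job is handed in at about 29 s of the 72 s allowed.

- **Refill:** I lifted it out of the dark wooden caddy by its x faces. I set it standing on the bare console and let go, then took it by its y faces. I lowered it between the cheeks until it touched down at about 4 N, then released it. The last measurement showed it upright and centred, about 4 mm clear of each cheek.
- **Vent:** I drew the pointer back to about 9–10 mm short of the tab, towards the closed end, then brought it up moving away from the robot. After the first release it was still about 1.4 mm short, so I took the grip again and pushed it on in the same direction.
- **Pointer alignment:** The last two looks from above put the pointer within about 0.1 mm of the tab's x. The slanted view while gripping had read about 0.6–0.9 mm differently, and I trusted the views from above.
- **Play:** The thumb grip sits about 4.6 mm ahead of the pointer, so the slider's play is taken up.
- **Other items:** The mabkhara, bookend, dish, key and tab looked unmoved in the final pictures. The gripper was clear of everything at hand-in.

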